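# Hold the aperture open for a filter reading

### The job

Take a reading of the green reference filter in the light meter: lift its saddle holder out of the tray by the green grip without touching the glass, hang it astride the sample bar in the meter's gap, centred between the two posts, and let go of it. Then pull the meter's spring-closed aperture slide out by its black knob until the red ring on the rod is level with the face of the brass bushing, and finish with the gripper still holding the knob there. Leave the other filters, the beaker, the bottle and the hand-held meter alone.

Things in the scene. Friction and masses are not known exactly. Their poses are not given: they have to be found in the camera images.
- meter: light meter, fixed: base 200 (x) x 385 mm (y), 34 mm high, with two light-grey heads 180 mm deep, 155 mm high: lamp head at y 85 to 170 mm, detector head at y -85 to -195 mm. A dark slide guide 16 mm thick, top 120 mm high, lines the lamp head's side of the open gap. Origin on the table under the middle of the sample bar in the gap; its front (knob side) faces its own -x, towards the robot; z up
- bar_mid (a point): middle of the top face of the sample bar, 130 mm above the table. Flat steel bar along the meter's x, 12 mm wide (y), 10 mm high, 124 mm long, on two 12 mm posts 56 mm either side of this point; nothing in the gap is higher. The light beam crosses along the meter's y, 37 mm below. Axes as the meter's
- bushing (a point): middle of the front face of the brass bushing (18 mm across, 8 mm long) from which the slide's steel rod (8 mm) comes out towards the meter's -x; 93 mm above the table, at x -105, y 79 mm in the meter's frame. Axes as the meter's
- slide (a joint): travel of the aperture slide, m: 0 = held shut by its spring, grows as the knob is pulled out along the meter's -x; end stop at 0.055. At 0.038 the red ring on the rod (4 mm wide, hidden inside at 0) is level with the bushing's face and the blade's opening is in the beam. The spring pulls back with 4 N at 0, about 10 N at the ring, plus 0.4 N friction; let go, it shuts
- knob_grip (a point): middle of the neck of the slide's black knob, on the rod's axis (along the meter's x, 93 mm above the table), 53 mm in front of the bushing's face when shut; moves with the slide. Round neck 22 mm across, 26 mm long; at its outer end a rim 30 mm across, 6 mm long. Can be pinched from above across the meter's y. Axes as the meter's
- green: green filter holder, about 95 g: a saddle of two equal upright legs 60 mm wide (x), 62 mm high, 5 mm thick, with a 22 mm slot between them (y), open below and at both x ends; bridge 6 mm thick above; 32 mm over all in y. On the bridge a green grip 36 (x) x 14 (y) x 34 mm high; 102 mm in all. Origin midway between its feet, z up. Stands on its legs in any of the tray's three places
- green_glass: the green glass in the window (38 mm square) of the holder's +y leg; the other leg has an open window. Not to be touched by the fingers. Origin and axes as green
- green_seat (a point): middle of the underside of the green holder's bridge, 62 mm above its feet; lies on bar_mid when it is hung. Axes as green
- green_grip (a point): middle of the green grip, 85 mm above the feet, 17 mm above the bridge's top. Axes as green
- tray: fixed grey tray 100 mm (x) by 196 mm (y), 16 mm high, floor 4 mm thick, with two dividers that make three places 64 mm apart along its y, one for each filter holder, which stand square to the tray. Origin on the table under its middle
- amber: the amber (orange) filter holder: a saddle of two equal upright legs joined by a bridge on top, same sizes as the green one, with a grip of that colour. Stays in the tray. Origin between its feet
- blue: the blue filter holder: a saddle of two equal upright legs joined by a bridge on top, same sizes as the green one, with a grip of that colour. Stays in the tray. Origin between its feet
- beaker: glass beaker, 66 mm across, 85 mm high, upright on the table; leave alone. Origin at the middle of its underside
- handheld: grey hand-held meter lying flat, 180 x 74 x 28 mm; leave alone. Origin at the middle of its underside, x along its length
- buffer: white plastic bottle with red cap, 60 mm across, 130 mm high, upright on the table; leave alone. Origin at the middle of its underside

How it is judged:
On the way, in this order (a step that is already met when the one before it is completed fails the run):
1. the green holder hangs on the sample bar, centred, and has been let go (x of green_seat in the frame of bar_mid between -0.012 and 0.012 m and y of green_seat in the frame of bar_mid between -0.008 and 0.008 m and z of green_seat in the frame of bar_mid between -0.004 and 0.003 m and angle between the y axis of green and the y axis of meter, either way round below 0.25 rad and angle between green's own z axis and vertical below 0.12 rad and contact force between green and meter above 0.3 N and contact force between green and the arm below 0.05 N and contact force between green and the fingers below 0.05 N and linear speed of green below 0.02 m/s), for 0.3 s.
2. the slide is pulled out to the red ring by the knob (value of joint slide between 0.033 and 0.043 m and contact force between the fingers and slide above 1.5 N), for 0.3 s.
At the end, for the whole second after the job is handed in: the green holder rests on the sample bar, untouched, within 12 mm of the middle along the bar, square to it and upright; the slide stands still at 0.033 to 0.043 m (ring within 5 mm of the bushing's face), and the fingers are still on the knob with more than 1.5 N (all of step 1 and all of step 2 and velocity of joint slide between -0.01 and 0.01 m/s); the arm keeps its last pose, push and grip.
It fails at once if the fingers press on the green glass (contact force between the fingers and green_glass above 0.5 N).
It fails at once if another filter is shifted by more than 20 mm or tipped ((distance of amber from where it was at the start of the episode above 0.02 m or angle between amber's own z axis and vertical above 0.35 rad) or (distance of blue from where it was at the start of the episode above 0.02 m or angle between blue's own z axis and vertical above 0.35 rad)).
It fails at once if the beaker, bottle or hand-held meter is shifted by more than 30 mm or tipped ((distance of beaker from where it was at the start of the episode above 0.03 m or angle between beaker's own z axis and vertical above 0.35 rad) or (distance of buffer from where it was at the start of the episode above 0.03 m or angle between buffer's own z axis and vertical above 0.35 rad) or (distance of handheld from where it was at the start of the episode above 0.03 m or angle between handheld's own z axis and vertical above 0.35 rad)).
It also fails if it takes over 51 s, if anything falls off the work surface, if the arm or the gripper's body presses on something with over 40 N, if the wrist force passes 120 N, or if a joint passes its speed limit or range.

### The arm

A 6-joint arm with a two-finger parallel gripper is mounted at the origin on the work surface. World frame = base frame: x ahead of the robot, y to its left, z up, the work surface at z = 0. Lengths are in m, angles in rad, forces in N, time in s.
With the tool pointing down it reaches from about 0.35 to 0.85 m from the base axis. Payload 8.1 kg.
Tool frame: the origin (TCP) lies between the finger pads; the fingertips stand 25 mm ahead of it and the grasp point (between the pads) lies 6 mm ahead of it (robot.tip_extent is the distance from the TCP to the fingertips, in m); z points along the fingers, y is the direction in which the jaws open and shut (so a half turn about z gives the same grasp; the last joint's range is limited). The gripper opens to 93 mm and grips with 3 to 60 N. Pads are 15 mm wide; open, the fingers measure 128 mm over their backs; the gripper's body (75 mm by 188 mm) begins 65 mm behind the grasp point.
Start: joints at [1.129, 0.13, 1.488, -0, 1.523, -0.085], TCP at [0.21, 0.562, 0.244] pointing down, gripper open.
Joint ranges: [-2.96, 2.96], [-0.89, 2.26], [0.02, 2.5], [-1.34, 4.48], [0, 2.73], [-2.66, 2.66]. Speed limits (rad/s): [2.39, 2.39, 2.79, 3.14, 3.14, 3.14].

### API

Orientations are given as a rotation vector (axis times angle).
In Python, from plant import robot gives the robot as it stands.
- The arm moves only by the tool drive_tool, never from a script. Its argument "increments" is a list of rows, each a list of 7 numbers: the closure, from 0 (fully open) to 1 (shut), then the shift along the world's x, y, z in units of 25 mm (1.0 is 25 mm), then the turn, a rotation vector about the world's x, y, z in rad. In form: [[gripper, dx, dy, dz, rx, ry, rz], ...]. A call has 1 to 20 rows; each row is the pose to reach, as a shift and turn from the pose commanded when the call began; what a row does not reach only later rows make up. A row lasts 1/12 s, in which the tool goes at most 41.7 mm and 7.16 degrees, less where a joint would pass 70% of its speed; a pose out of reach is approached as far as the arm can. A call with a gripper value outside its range is refused whole. The fingers move at their own pace and stop on an object; "squeeze" is the grip in N (left out, the last holds). Time passes only in rows, so rows that repeat a pose let the fingers close. It gives the time, the measured TCP pose, the force and the opening at its end, in the units of the state.
- robot.read_state(): the state, without advancing time (a new reading comes with each control period).
- robot.read_camera(name): name is "scene" or "top"; returns a dict with "image" (384x512x3 uint8, red, green, blue), "fx", "fy", "cx", "cy" (pixels), "dist" ([k1, k2, p1, p2, k3] as OpenCV has them; the pictures are not rectified), "T" (4x4, takes a point from camera to world coordinates). Camera axes: x right, y down, z forward; pixel columns grow to the right and rows downward; lengths in m; the calibration is good to about 2 mm. A picture is of the moment at which its call begins. There is no depth.
- robot.close_job(): hands the job in, once; it reports no verdict.
The state is a dict: "t": time; "q": joint angles; "dq": joint speeds; "joint_torque": joint torques, N m; "tool_pos": TCP position; "orientation": TCP orientation; "force": force on the tool from outside, world axes, zero at the start; "wrist_torque": the same for the moment, N m; "opening": finger opening in m.
Only numpy, scipy, OpenCV 4.12 (cv2) and the standard library are available. Lean on these libraries where they do the work, as an engineer would, in place of code of your own. Each camera call takes 0.05 s, during which the arm holds its last target.

## Working session

There is one attempt and no reset: what is moved stays moved. The work goes in short steps, Python scripts to look and compute and a tool call to move; the robot and the scene stay as the last step left them, time stands still between calls to the robot, and variables do not carry over. Pictures are saved under pics/ and viewed, and the job is handed in when it is done.

Besides the shell and the picture viewer there is one more tool, called after "Emit:" by a JSON object that holds its "method" and its "body", one argument or row to a line. drive_tool: Moves the arm, as the interface text tells. Its arguments: {"type":"object","properties":{"increments":{"type":"array"},"squeeze":{"type":"number"}},"required":["increments"]}

```bash
mkdir -p pics
cat > h.py <<'E'
import numpy as np,cv2
from plant import robot
def cam(n,save=None):
    c=robot.read_camera(n)
    if save: cv2.imwrite('pics/'+save,cv2.cvtColor(c['image'],cv2.COLOR_RGB2BGR))
    return c
def K(c): return np.array([[c['fx'],0,c['cx']],[0,c['fy'],c['cy']],[0,0,1.]])
def ray(c,uv):
    p=cv2.undistortPoints(np.array(uv,float).reshape(-1,1,2),K(c),np.array(c['dist'],float)).reshape(-1,2)
    T=np.array(c['T']); d=np.c_[p,np.ones(len(p))]@T[:3,:3].T
    return T[:3,3],d
def plane(c,uv,z):
    o,d=ray(c,uv); return o+d*((z-o[2])/d[:,2])[:,None]
def proj(c,P):
    T=np.linalg.inv(np.array(c['T'])); r,_=cv2.Rodrigues(T[:3,:3])
    return cv2.projectPoints(np.array(P,float).reshape(-1,1,3),r,T[:3,3],K(c),np.array(c['dist'],float))[0].reshape(-1,2)
def tri(c1,u1,c2,u2):
    o1,d1=ray(c1,[u1]);o2,d2=ray(c2,[u2]);d1=d1[0];d2=d2[0]
    s=np.linalg.lstsq(np.c_[d1,-d2],o2-o1,rcond=None)[0]
    a=o1+s[0]*d1;b=o2+s[1]*d2
    return (a+b)/2,np.linalg.norm(a-b)
E
python3 - <<'E'
from h import *
for n in('scene','top'):
    c=cam(n,n+'0.png');print(n,np.round(c['T'],3),c['fx'],c['dist'])
print(robot.read_state(),robot.tip_extent)
E
```

```text
scene [[ 0.791  0.506 -0.344  0.934]
 [ 0.612 -0.645  0.458 -0.511]
 [ 0.01  -0.573 -0.82   1.057]
 [ 0.     0.     0.     1.   ]] 417.40458965118506 [-0.00137826  0.          0.          0.          0.        ]
top [[-0.016 -0.981  0.193  0.254]
 [-1.     0.018  0.007  0.032]
 [-0.011 -0.193 -0.981  1.609]
 [ 0.     0.     0.     1.   ]] 434.60443527201096 [0.01232555 0.         0.         0.         0.        ]
{'t': 0.1, 'q': array([ 1.12863547e+00,  1.31105807e-01,  1.48916720e+00, -1.82429070e-05,
        1.52300238e+00, -8.53593625e-02]), 'dq': array([-0.00221521, -0.00267976, -0.00402262,  0.00137131, -0.00035943,
       -0.00186734]), 'joint_torque': array([ 1.23859831e-03, -5.61331594e+01, -4.93104315e+01,  7.70104746e-02,
        2.90012575e-02, -5.00295869e-06]), 'tool_pos': array([0.20932588, 0.56179494, 0.24268202]), 'orientation': array([-5.57417965e-01, -3.09131643e+00,  2.55892809e-03]), 'force': array([ 0.06825006, -0.18992655,  0.91146684]), 'wrist_torque': array([-0.01356468,  0.01379479, -0.04969622]), 'opening': 0.09286513070200943} 0.025
```

View pics/scene0.png

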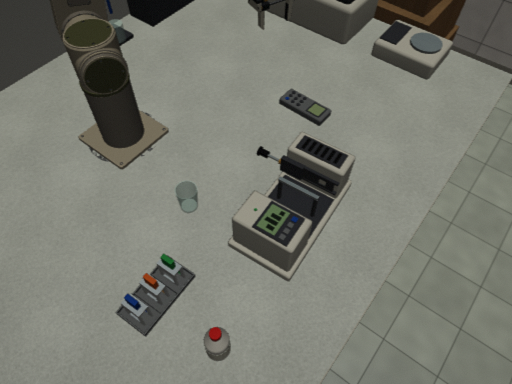

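View pics/top0.png

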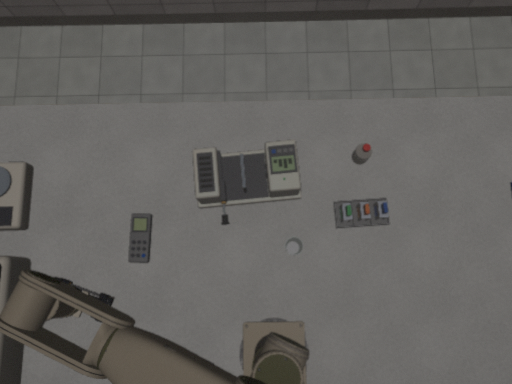

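Top view: the green holder is near (347,212), the meter bar near (243,172) and the knob near (225,219). Scene view: the green grip is near (172,260). I'll zoom in.

Run:
```python
import cv2,numpy as np
t=cv2.imread('pics/top0.png');s=cv2.imread('pics/scene0.png')
z=lambda i,x,y,w,h,k:cv2.resize(i[y:y+h,x:x+w],None,fx=k,fy=k,interpolation=cv2.INTER_CUBIC)
cv2.imwrite('pics/t1.png',z(t,185,130,130,100,6))
cv2.imwrite('pics/s1.png',z(s,225,130,130,100,6)[:600])
a=z(t,325,190,75,45,8);b=z(s,110,245,75,60,8)
cv2.imwrite('pics/tray1.png',np.vstack([a[:300],b[:300]]) if 0 else a);cv2.imwrite('pics/tray2.png',b)
```

```text
(no output)
```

View pics/t1.png

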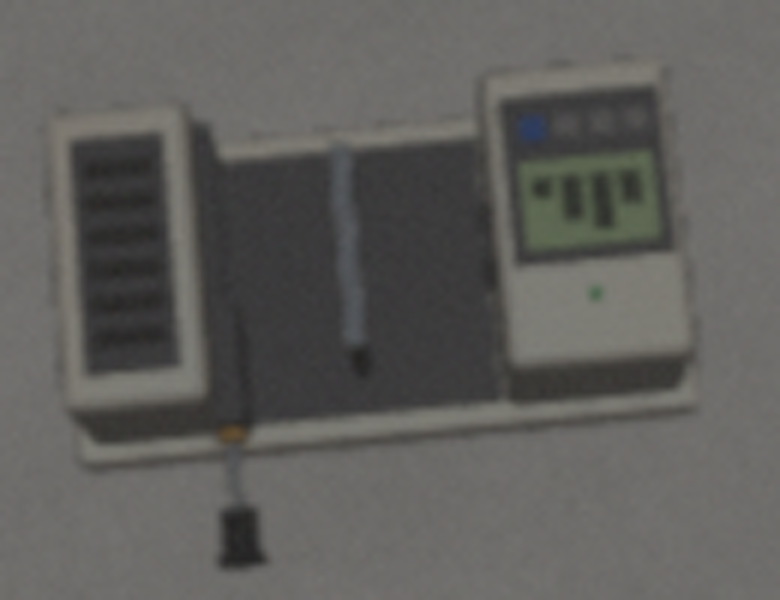

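View pics/s1.png

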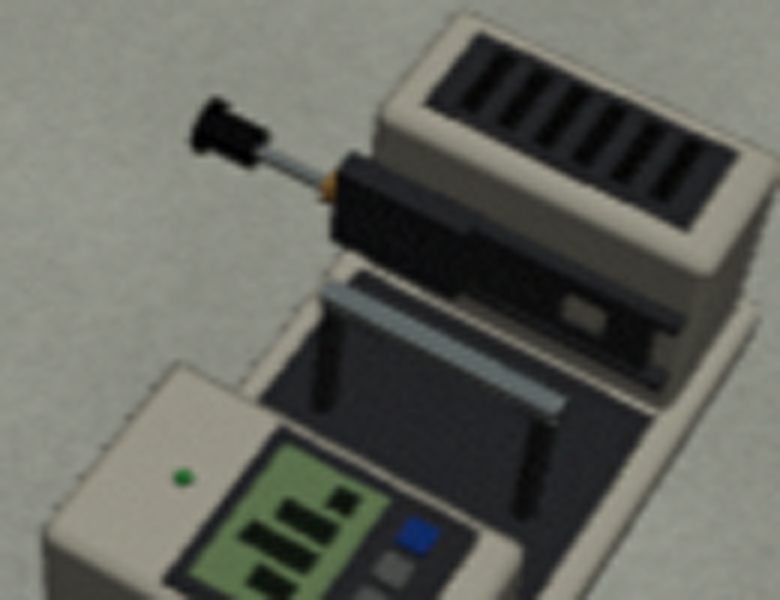

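View pics/tray1.png

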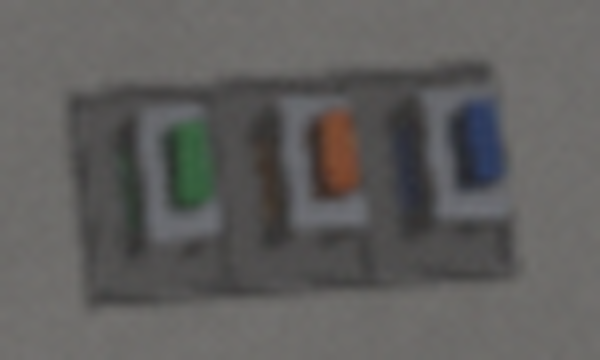

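View pics/tray2.png

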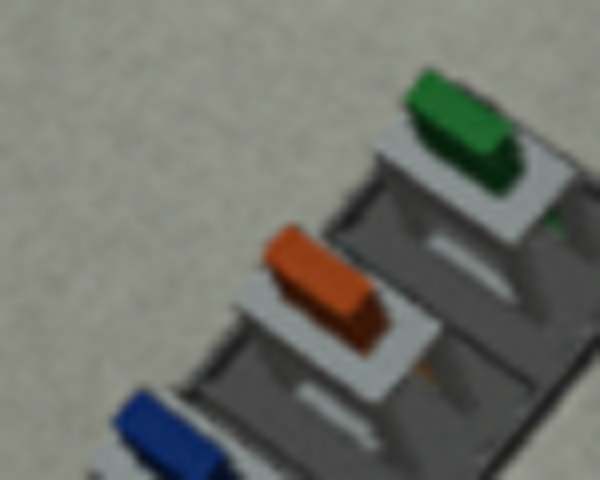

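Run:
```python
from h import *
import cv2
class D(dict):pass
ct=cam('top');cs=cam('scene')
f=lambda x,y,k,ox,oy:np.array([(x+.5)/k-.5+ox,(y+.5)/k-.5+oy])
T=lambda x,y:f(x,y,6,185,130); S=lambda x,y:f(x,y,6,225,130)
def pr(n,a): print(n,np.round(a,4).tolist())
# colour masks of grips
for n,c in(('top',ct),('scene',cs)):
    im=c['image'];hsv=cv2.cvtColor(im,cv2.COLOR_RGB2HSV)
    for col,lo,hi in(('green',(50,100,40),(75,255,255)),('orange',(5,120,60),(18,255,255)),('blue',(105,120,40),(125,255,255))):
        m=cv2.inRange(hsv,lo,hi); k,l,st,ce=cv2.connectedComponentsWithStats(m)
        for i in range(1,k):
            if st[i,4]>20:
                pr((n,col,st[i].tolist()),ce[i])
                ys,xs=np.where(l==i);r=cv2.minAreaRect(np.c_[xs,ys].astype(np.float32));print(r, plane(c,[ce[i]],.089 if n=='scene' else .1)[0].round(4))
# top face grip in scene
A=lambda x,y:f(x,y,8,110,245)
g=[A(430,70),A(407,100),A(490,153),A(515,124)]
P=plane(cs,g,.106);pr('grip top sc',P);pr('mean',P.mean(0))
for nm,a in (('e0',((333,288),(355,345))),('e1',((560,405),(342,147)))):
    s,t=S(*a[0]),T(*a[1])
    pr(nm+' tri',tri(cs,s,ct,t)[0]);print(tri(cs,s,ct,t)[1]);pr(' sc',plane(cs,[s],.13));pr(' top',plane(ct,[t],.13))
# bar centre-line ends
for nm,a in(('bush',((329,187),(232,434))),('knobmid',((229,133),(240,540)))):
    s,t=S(*a[0]),T(*a[1]);r=tri(cs,s,ct,t);pr(nm,r[0]);print(r[1]);pr(' sc93',plane(cs,[s],.095));pr(' top93',plane(ct,[t],.1))
# base front corners z=.034 : top
b=[T(82,448),T(697,395)]
pr('base front',plane(ct,b,.034))
tr=[f(x,y,8,325,190) for x,y in((72,97),(92,300),(515,272),(490,68))]
pr('tray top',plane(ct,tr,.016));pr('tray c',plane(ct,tr,.016).mean(0))
```

```text
('top', 'orange', [365, 204, 4, 10, 36]) [366.5833, 208.5278]
((366.5, 208.5), (9.0, 3.0), 90.0) [ 0.4941 -0.3333  0.1   ]
('scene', 'green', [161, 254, 14, 15, 90]) [167.6444, 260.1556]
((168.25001525878906, 260.2500305175781), (16.263456344604492, 7.0710673332214355), 45.0) [ 0.4869 -0.268   0.089 ]
('scene', 'orange', [378, 0, 75, 26, 613]) [417.0571, 11.3083]
((415.0, 12.5), (25.0, 74.0), 90.0) [0.5043 1.1627 0.089 ]
('scene', 'orange', [445, 25, 13, 14, 66]) [451.4848, 31.8939]
((451.5310363769531, 31.964603424072266), (4.139171600341797, 16.18039894104004), 41.18592834472656) [0.6711 1.1161 0.089 ]
('scene', 'orange', [143, 273, 15, 16, 99]) [149.9697, 279.6667]
((150.4053955078125, 280.43243408203125), (17.20465087890625, 7.672344207763672), 35.53767776489258) [ 0.4898 -0.3327  0.089 ]
('scene', 'blue', [107, 0, 5, 14, 29]) [109.1724, 6.3793]
((109.13207244873047, 6.462262153625488), (13.59869384765625, 2.1977689266204834), 74.05460357666016) [-0.5003  0.4026  0.089 ]
('scene', 'blue', [291, 216, 8, 7, 36]) [294.1111, 218.9722]
((294.0000305175781, 219.00003051757812), (6.2609
[... 358 characters left out ...]
625, 0.106]]
mean [0.4906, -0.2699, 0.106]
e0 tri [0.5735, 0.096, 0.1279]
0.0011837632062453127
 sc [[0.5747, 0.0951, 0.13]]
 top [[0.5726, 0.0954, 0.13]]
e1 tri [0.6927, 0.1027, 0.1313]
0.002517895162905807
 sc [[0.6931, 0.1046, 0.13]]
 top [[0.692, 0.102, 0.13]]
bush [0.5256, 0.1682, 0.0972]
0.004890133234803429
 sc93 [[0.5231, 0.1677, 0.095]]
 top93 [[0.5268, 0.1697, 0.1]]
knobmid [0.464, 0.1649, 0.0959]
0.0012816198049522432
 sc93 [[0.4631, 0.165, 0.095]]
 top93 [[0.4639, 0.165, 0.1]]
base front [[0.5317, 0.2678, 0.034], [0.5579, -0.1105, 0.034]]
tray top [[0.5354, -0.233, 0.016], [0.4406, -0.2375, 0.016], [0.4502, -0.4318, 0.016], [0.5456, -0.4273, 0.016]]
tray c [0.493, -0.3324, 0.016]
```

Emit:
{"method": "drive_tool", "body": {
  "increments": [
    [0.55,9.6,-18.4,0,0,0,0.1],
    [0.55,9.6,-18.4,0,0,0,0.2],
    [0.55,9.6,-18.4,0,0,0,0.3],
    [0.55,9.6,-18.4,0,0,0,0.406],
    [0.55,9.6,-18.4,0,0,0,0.406],
    [0.55,9.6,-18.4,0,0,0,0.406],
    [0.55,9.6,-18.4,0,0,0,0.406],
    [0.55,9.6,-18.4,0,0,0,0.406],
    [0.55,9.6,-18.4,0,0,0,0.406],
    [0.55,9.6,-18.4,0,0,0,0.406],
    [0.55,9.6,-18.4,0,0,0,0.406],
    [0.55,9.6,-18.4,0,0,0,0.406],
    [0.55,11.2,-33.24,-1,0,0,0.406],
    [0.55,11.2,-33.24,-1,0,0,0.406],
    [0.55,11.2,-33.24,-1,0,0,0.406],
    [0.55,11.2,-33.24,-1,0,0,0.406],
    [0.55,11.2,-33.24,-1,0,0,0.406],
    [0.55,11.2,-33.24,-1,0,0,0.406],
    [0.55,11.2,-33.24,-1,0,0,0.406],
    [0.55,11.2,-33.24,-1,0,0,0.406]
  ],
  "squeeze": 20
}}

```text
t: 1.87
tool_pos: [0.482, -0.2133, 0.2222]
orientation: [-0.077, 3.14, -0.0]
force: [0.4, 1.1, -0.1]
opening: 0.0417
```

Emit:
{"method": "drive_tool", "body": {
  "increments": [
    [0.55,0,0,0,0,0,0],
    [0.55,0,0,0,0,0,0],
    [0.55,0,0,0,0,0,0]
  ]
}}

```text
t: 2.12
tool_pos: [0.482, -0.2109, 0.222]
orientation: [0.076, -3.14, -0.001]
force: [-0.5, -0.4, 0.8]
opening: 0.0417
```

Run:
```python
from h import *
print(robot.read_state()['tool_pos'])
```

```text
[ 0.4820447  -0.21087278  0.22198708]
```

Emit:
{"method": "drive_tool", "body": {
  "increments": [
    [0.55,0.32,-2.32,0,0,0,0],
    [0.55,0.32,-2.32,0,0,0,0],
    [0.55,0.32,-2.32,-1.5,0,0,0],
    [0.55,0.32,-2.32,-2.8,0,0,0],
    [0.55,0.32,-2.32,-2.8,0,0,0],
    [0.55,0.32,-2.32,-2.8,0,0,0],
    [0.55,0.32,-2.32,-2.8,0,0,0]
  ]
}}

```text
t: 2.7
tool_pos: [0.4912, -0.2683, 0.1543]
orientation: [-0.08, 3.139, -0.001]
force: [0.3, 0.1, -0.2]
opening: 0.0417
```

Run:
```python
from h import *
c=cam('scene');print(robot.read_state()['tool_pos'])
b=cv2.cvtColor(c['image'],cv2.COLOR_RGB2BGR)
cv2.imwrite('pics/a1.png',cv2.resize(b[215:305,110:230],None,fx=6,fy=6,interpolation=2))
```

```text
[ 0.49170443 -0.26892886  0.15512994]
```

View pics/a1.png

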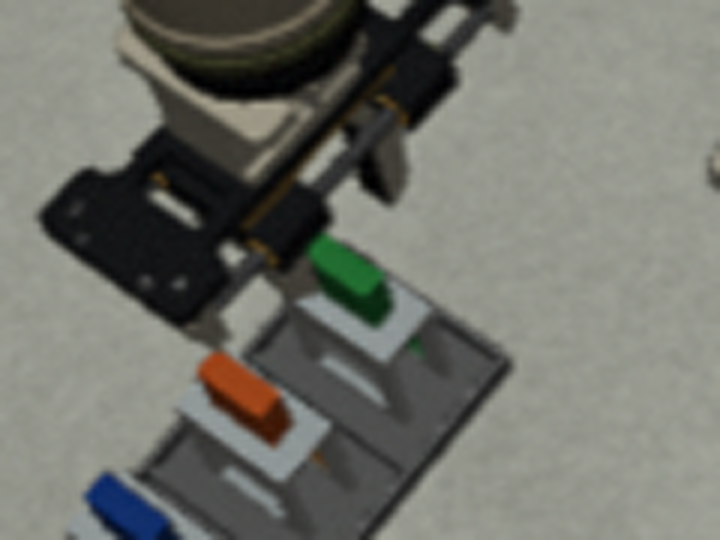

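The jaws straddle the green grip at (350,280 in the crop) and the left finger clears the amber one. I'll descend and grip.

Emit:
{"method": "drive_tool", "body": {
  "increments": [
    [0.55,-0.05,0,-1,0,0,0],
    [0.55,-0.05,0,-1.8,0,0,0],
    [0.55,-0.05,0,-2.14,0,0,0],
    [0.55,-0.05,0,-2.14,0,0,0],
    [0.55,-0.05,0,-2.14,0,0,0],
    [1,-0.05,0,-2.14,0,0,0],
    [1,-0.05,0,-2.14,0,0,0],
    [1,-0.05,0,-2.14,0,0,0],
    [1,-0.05,0,-2.14,0,0,0],
    [1,-0.05,0,-2.14,0,0,0],
    [1,-0.05,0,-2.14,0,0,0],
    [1,-0.05,0,-2.14,0,0,0]
  ],
  "squeeze": 20
}}

```text
t: 3.75
tool_pos: [0.4892, -0.2693, 0.0992]
orientation: [-0.077, 3.14, -0.001]
force: [0.1, 0.6, 2.1]
opening: 0.0138
```

Emit:
{"method": "drive_tool", "body": {
  "increments": [
    [1,0,0,1,0,0,0],
    [1,0,0,2,0,0,0],
    [1,0,0,3,0,0,0],
    [1,0,0,4.5,0,0,0],
    [1,0,0,6,0,0,0],
    [1,0,0,7,0,0,0],
    [1,0,0,8,0,0,0],
    [1,0,0,8,0,0,0],
    [1,0,0,8,0,0,0],
    [1,0,0,8,0,0,0]
  ]
}}

```text
t: 4.58
tool_pos: [0.4887, -0.2689, 0.2973]
orientation: [0.077, -3.139, -0.002]
force: [-0.2, -0.6, -1.5]
opening: 0.0138
```

Run:
```python
from h import *
c=cam('scene');print(robot.read_state()['tool_pos'],robot.read_state()['opening'])
b=cv2.cvtColor(c['image'],cv2.COLOR_RGB2BGR)
cv2.imwrite('pics/a2.png',cv2.resize(b[185:305,90:230],None,fx=5,fy=5,interpolation=2))
```

```text
[ 0.48835872 -0.26866754  0.29662333] 0.013939080753281775
```

View pics/a2.png

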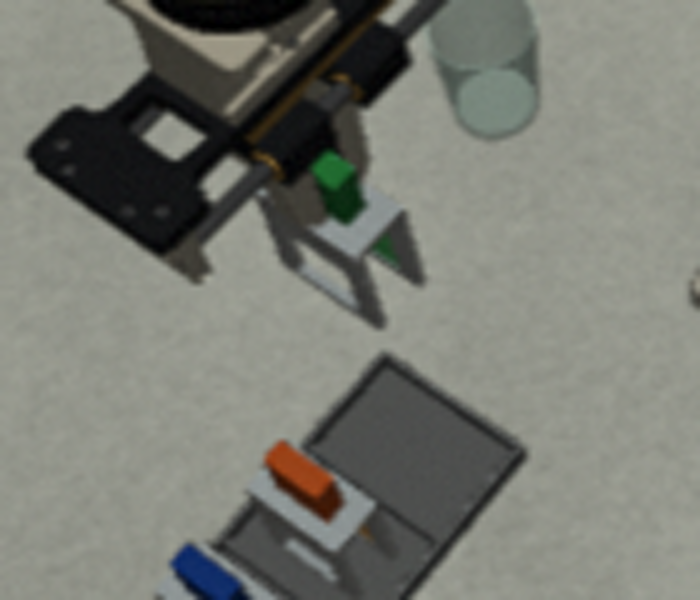

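Run:
```python
from h import *
c=cam('scene');p=robot.read_state()['tool_pos']
f=lambda x,y:((x+.5)/5-.5+90,(y+.5)/5-.5+185)
P=plane(c,[f(352,254),f(405,210)],p[2]-.0955+.068);print(P,P.mean(0)-p)
P=plane(c,[f(380,326),f(422,285)],p[2]-.0955);print(P,P.mean(0)-p)
```

```text
[[ 0.51613813 -0.2814259   0.26892463]
 [ 0.51874403 -0.25171419  0.26892463]] [ 0.02916204  0.0020244  -0.0275    ]
[[ 0.51672034 -0.28038949  0.20092463]
 [ 0.51709127 -0.2533478   0.20092463]] [ 0.02862677  0.0017258  -0.0955    ]
```

Emit:
{"method": "drive_tool", "body": {
  "increments": [
    [1,0.6,1.5,0,0,0,0.02],
    [1,1.2,3,0,0,0,0.02],
    [1,1.75,4.5,0,0,0,0.02],
    [1,2.3,6,0,0,0,0.02],
    [1,2.9,7.5,0,0,0,0.02],
    [1,3.5,9,0,0,0,0.02],
    [1,4.1,10.5,0,0,0,0.02],
    [1,4.7,12,0,0,0,0.02],
    [1,5.3,13.5,0,0,0,0.02],
    [1,5.6,14.3,0,0,0,0.02],
    [1,5.78,14.72,0,0,0,0.02],
    [1,5.78,14.72,0,0,0,0.02],
    [1,5.78,14.72,0,0,0,0.02],
    [1,5.78,14.72,0,0,0,0.02]
  ]
}}

```text
t: 5.85
tool_pos: [0.6332, 0.0972, 0.2983]
orientation: [0.107, -3.139, 0.001]
force: [0.4, -0.9, -1.3]
opening: 0.0142
```

Run:
```python
from h import *
c=cam('scene');print(robot.read_state()['tool_pos'],robot.read_state()['orientation'])
b=cv2.cvtColor(c['image'],cv2.COLOR_RGB2BGR)
cv2.imwrite('pics/a3.png',cv2.resize(b[120:240,225:355],None,fx=5,fy=5,interpolation=2))
```

```text
[0.6332449  0.09702279 0.29863036] [ 1.05802041e-01 -3.13922914e+00  8.77002264e-04]
```

View pics/a3.png

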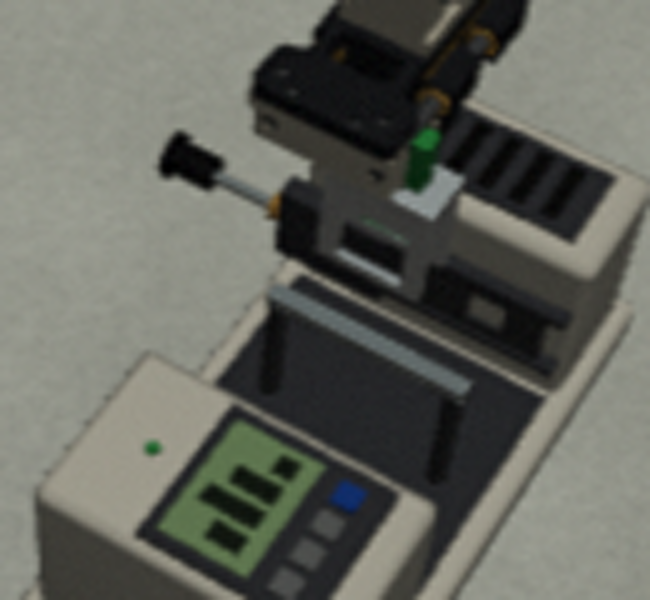

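Emit:
{"method": "drive_tool", "body": {
  "increments": [
    [1,0.03,0.04,-0.8,0,0,0],
    [1,0.03,0.04,-1.6,0,0,0],
    [1,0.03,0.04,-2.3,0,0,0],
    [1,0.03,0.04,-2.4,0,0,0],
    [1,0.03,0.04,-2.4,0,0,0],
    [1,0.03,0.04,-2.4,0,0,0]
  ]
}}

```text
t: 6.4
tool_pos: [0.6345, 0.0989, 0.24]
orientation: [-0.107, 3.139, -0.0]
force: [0.3, 0.2, -1.0]
opening: 0.0135
```

Run:
```python
from h import *
c=cam('scene');print(robot.read_state()['tool_pos'],robot.read_state()['orientation'])
b=cv2.cvtColor(c['image'],cv2.COLOR_RGB2BGR)
cv2.imwrite('pics/a4.png',cv2.resize(b[135:225,260:340],None,fx=6,fy=6,interpolation=2))
```

```text
[0.63493605 0.09919642 0.24069363] [-1.07165442e-01  3.13748543e+00 -3.03814965e-05]
```

View pics/a4.png

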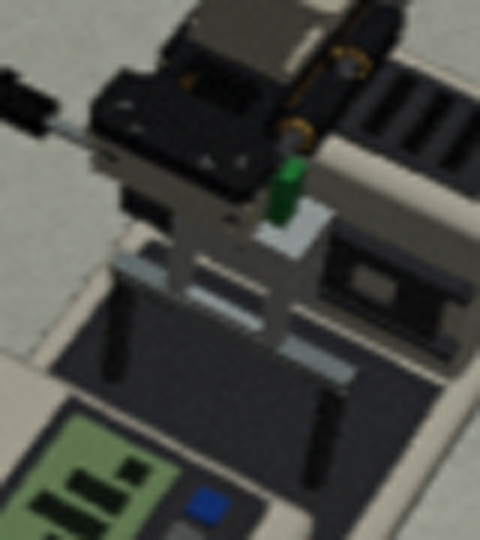

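Run:
```python
from h import *
c=cam('scene');p=robot.read_state()['tool_pos']; print(p)
f=lambda x,y:((x+.5)/6-.5+260,(y+.5)/6-.5+135)
ex=np.array([np.cos(.069),np.sin(.069),0]);ey=np.array([-ex[1],ex[0],0]);b=np.array([.633,.0995,.13])
def loc(P): return np.round([(P-b)@ex,(P-b)@ey],4)*1000
for z,nm,uv in((.145,'foot -y outer L/R',[(178,293),(278,347)]),(.213,'bridge +x corners',[(293,256),(336,213)]),(.13,'bar near edge/far edge ends +x',[(350,384),(356,370)]),(.13,'bar -x end',[(113,257),(120,250)])):
    for u in uv: print(nm,loc(plane(c,[f(*u)],z)[0]))
```

```text
[0.63511924 0.09941223 0.24098347]
foot -y outer L/R [-22.5 -13.5]
foot -y outer L/R [ 29.7 -14. ]
bridge +x corners [ 28.7 -15.4]
bridge +x corners [32.6 15.2]
bar near edge/far edge ends +x [62.7 -3.3]
bar near edge/far edge ends +x [61.3  4.9]
bar -x end [-62.6  -2.5]
bar -x end [-62.1   2.8]
```

Emit:
{"method": "drive_tool", "body": {
  "increments": [
    [1,-0.03,-0.04,-0.4,0,0,0],
    [1,-0.03,-0.04,-0.8,0,0,0],
    [1,-0.03,-0.04,-1.2,0,0,0],
    [1,-0.03,-0.04,-1.6,0,0,0],
    [1,-0.03,-0.04,-2.0,0,0,0],
    [1,-0.03,-0.04,-2.4,0,0,0],
    [1,-0.03,-0.04,-2.7,0,0,0],
    [1,-0.03,-0.04,-2.9,0,0,0],
    [1,-0.03,-0.04,-2.9,0,0,0],
    [1,-0.03,-0.04,-2.9,0,0,0]
  ]
}}

```text
t: 7.33
tool_pos: [0.6335, 0.0989, 0.1661]
orientation: [0.109, -3.139, 0.0]
force: [0.3, 0.4, -0.7]
opening: 0.0135
```

Run:
```python
from h import *
c=cam('scene');s=robot.read_state();print(s['tool_pos'],s['orientation'],s['force'],s['wrist_torque'])
b=cv2.cvtColor(c['image'],cv2.COLOR_RGB2BGR)
cv2.imwrite('pics/a5.png',cv2.resize(b[135:225,260:340],None,fx=6,fy=6,interpolation=2))
```

```text
[0.6338451  0.09890197 0.16681962] [-1.08717088e-01  3.13906631e+00 -1.64703583e-05] [ 0.21913849 -0.5821756  -1.1115842 ] [0.02585641 0.02211881 0.03674853]
```

View pics/a5.png

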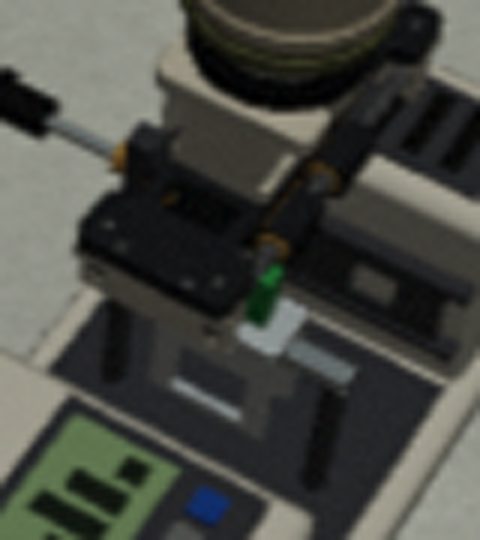

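The holder is astride the bar (bridge at about (275,325)) and about 3 mm above its seat. I'll lower it gently.

Emit:
{"method": "drive_tool", "body": {
  "increments": [
    [1,0,0,-0.04,0,0,0],
    [1,0,0,-0.08,0,0,0],
    [1,0,0,-0.1,0,0,0],
    [1,0,0,-0.12,0,0,0],
    [1,0,0,-0.12,0,0,0],
    [1,0,0,-0.12,0,0,0]
  ]
}}

```text
t: 7.88
tool_pos: [0.6335, 0.0989, 0.1634]
orientation: [-0.109, 3.14, -0.0]
force: [-0.3, 0.2, -0.6]
opening: 0.0143
```

Emit:
{"method": "drive_tool", "body": {
  "increments": [
    [1,0,0,-0.04,0,0,0],
    [1,0,0,-0.04,0,0,0],
    [1,0,0,-0.08,0,0,0],
    [1,0,0,-0.08,0,0,0]
  ]
}}

```text
t: 8.22
tool_pos: [0.6338, 0.0989, 0.1632]
orientation: [-0.109, 3.139, -0.0]
force: [-5.5, -1.5, 9.1]
opening: 0.0139
```

Emit:
{"method": "drive_tool", "body": {
  "increments": [
    [1,0,0,0.03,0,0,0],
    [1,0,0,0.03,0,0,0],
    [0.6,0,0,0.03,0,0,0],
    [0.6,0,0,0.03,0,0,0],
    [0.6,0,0,0.03,0,0,0],
    [0.6,0,0,0.03,0,0,0],
    [0.6,0,0,1,0,0,0],
    [0.6,0,0,2,0,0,0],
    [0.6,0,0,3,0,0,0],
    [0.6,0,0,4,0,0,0],
    [0.6,0,0,4,0,0,0]
  ]
}}

```text
t: 9.13
tool_pos: [0.636, 0.0991, 0.2681]
orientation: [-0.108, 3.131, 0.001]
force: [0.4, -0.5, 1.2]
opening: 0.0372
```

Run:
```python
from h import *
c=cam('scene');s=robot.read_state();print(s['tool_pos'],s['orientation'],s['force'],s['opening'])
b=cv2.cvtColor(c['image'],cv2.COLOR_RGB2BGR)
cv2.imwrite('pics/a6.png',cv2.resize(b[135:225,260:340],None,fx=6,fy=6,interpolation=2))
```

```text
[0.63537215 0.09900904 0.26539409] [-1.08445533e-01  3.13310499e+00  3.90660491e-04] [-0.08784085 -0.49260967 -0.73367572] 0.037568429713517204
```

View pics/a6.png

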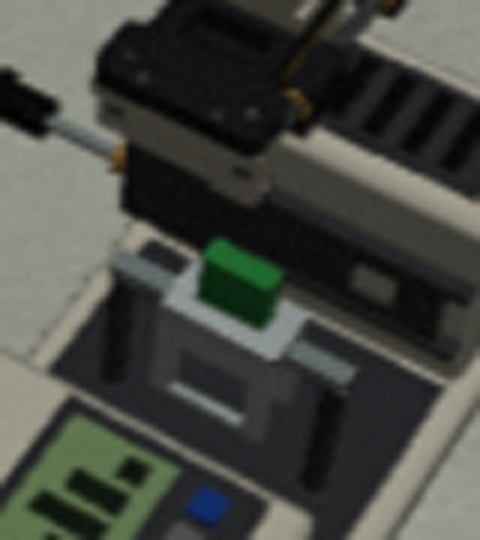

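Run:
```python
from h import *
c=cam('scene')
f=lambda x,y:((x+.5)/6-.5+260,(y+.5)/6-.5+135)
ex=np.array([np.cos(.069),np.sin(.069),0]);ey=np.array([-ex[1],ex[0],0]);b=np.array([.633,.0995,.13])
def loc(P): return np.round([(P-b)@ex,(P-b)@ey],4)*1000
for z,nm,uv in((.136,'bridge',[(163,300),(270,360),(308,322)]),(.17,'griptop',[(204,262),(222,240),(284,268),(268,290)])):
    for u in uv: print(nm,loc(plane(c,[f(*u)],z)[0]))
# knob
im=cv2.cvtColor(c['image'],cv2.COLOR_RGB2BGR)
cv2.imwrite('pics/k1.png',cv2.resize(im[140:180,250:300],None,fx=12,fy=12,interpolation=2))
t=cam('top');im=cv2.cvtColor(t['image'],cv2.COLOR_RGB2BGR)
cv2.imwrite('pics/k2.png',cv2.resize(im[195:230,205:255],None,fx=12,fy=12,interpolation=2))
```

```text
bridge [-28.8 -14.6]
bridge [ 28.  -16.1]
bridge [31.9 11.8]
griptop [-14.   -9.2]
griptop [-13.6   5.9]
griptop [17.   7.9]
griptop [17.2 -6.6]
```

View pics/k1.png

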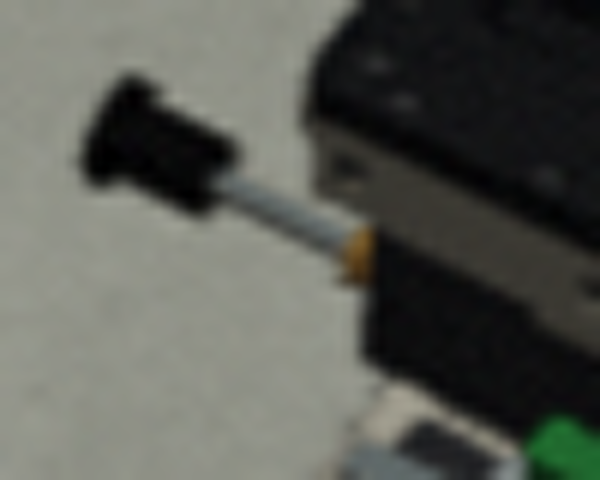

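View pics/k2.png

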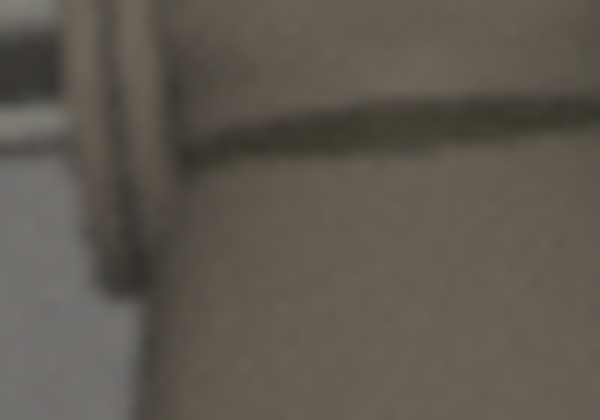

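Run:
```python
from h import *
c=cam('scene')
f=lambda x,y:((x+.5)/12-.5+250,(y+.5)/12-.5+140)
for n,u in(('neck',(177,160)),('rod knob end',(222,184)),('rod bush',(345,250))): print(n,plane(c,[f(*u)],.093)[0])
ex=np.array([np.cos(.069),np.sin(.069),0]);ey=np.array([-ex[1],ex[0],0]);b=np.array([.633,.0995,.093])
for P in (b-.158*ex+.079*ey,b-.140*ex+.079*ey,b-.105*ex+.079*ey): print(P,(proj(c,[P])[0]-[250,140]+.5)*12-.5)
```

```text
neck [0.46849884 0.16577243 0.093     ]
rod knob end [0.48207611 0.16646332 0.093     ]
rod bush [0.51878818 0.1682237  0.093     ]
[0.46992929 0.16741866 0.093     ] [185.46699277 158.76174088]
[0.48788646 0.16865968 0.093     ] [245.85040346 189.738513  ]
[0.52280318 0.17107276 0.093     ] [364.81977471 250.77078465]
```

Emit:
{"method": "drive_tool", "body": {
  "increments": [
    [0.4,-1.2,0.5,0,0,0,0],
    [0.4,-2.6,1,0,0,0,0],
    [0.4,-4,1.6,0,0,0,0],
    [0.4,-5.3,2.2,-0.8,0,0,0],
    [0.4,-6.4,2.6,-1.6,0,0,0],
    [0.4,-6.65,2.7,-2.4,0,0,0],
    [0.4,-6.65,2.7,-3.2,0,0,0],
    [0.4,-6.65,2.7,-3.6,0,0,0],
    [0.4,-6.65,2.7,-3.6,0,0,0],
    [0.4,-6.65,2.7,-3.6,0,0,0],
    [0.4,-6.65,2.7,-3.6,0,0,0]
  ]
}}

```text
t: 10.25
tool_pos: [0.4681, 0.1663, 0.1722]
orientation: [-0.108, 3.139, 0.0]
force: [0.2, 0.6, 0.3]
opening: 0.0558
```

Run:
```python
from h import *
c=cam('scene');s=robot.read_state();print(s['t'],s['tool_pos'],s['orientation'],s['force'],s['opening'])
b=cv2.cvtColor(c['image'],cv2.COLOR_RGB2BGR)
cv2.imwrite('pics/a7.png',cv2.resize(b[115:215,225:345],None,fx=6,fy=6,interpolation=2))
```

```text
10.3 [0.46834125 0.16632274 0.17253342] [-1.07828374e-01  3.13819457e+00  4.44769141e-04] [-0.37254755  0.15423947  0.20426533] 0.055523789750236544
```

View pics/a7.png

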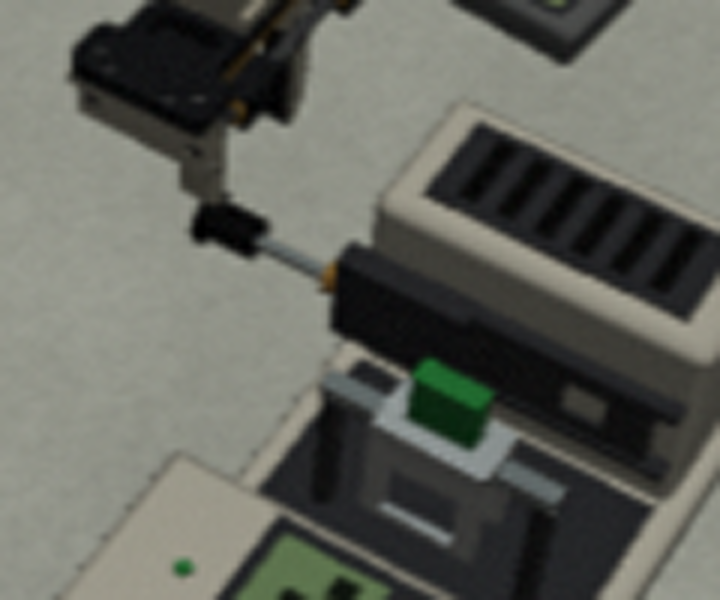

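Holder hangs undisturbed at (440,410); the open fingers are above the knob at (230,225). I'll descend over the neck.

Emit:
{"method": "drive_tool", "body": {
  "increments": [
    [0.4,0.04,0,-0.8,0,0,0],
    [0.4,0.04,0,-1.6,0,0,0],
    [0.4,0.04,0,-2.3,0,0,0],
    [0.4,0.04,0,-2.8,0,0,0],
    [0.4,0.04,0,-2.92,0,0,0],
    [0.4,0.04,0,-2.92,0,0,0],
    [0.4,0.04,0,-2.92,0,0,0]
  ]
}}

```text
t: 10.88
tool_pos: [0.4692, 0.1665, 0.0996]
orientation: [-0.108, 3.138, 0.0]
force: [-0.2, 0.5, 0.1]
opening: 0.0557
```

Run:
```python
from h import *
c=cam('scene');s=robot.read_state();print(s['t'],s['tool_pos'],s['orientation'],s['force'],s['opening'])
b=cv2.cvtColor(c['image'],cv2.COLOR_RGB2BGR)
cv2.imwrite('pics/a8.png',cv2.resize(b[120:190,235:305],None,fx=8,fy=8,interpolation=2))
```

```text
10.9333 [0.46946623 0.16654825 0.09990225] [-1.08308523e-01  3.13754307e+00  6.75912004e-04] [ 0.86368418 -0.39131372  0.02497915] 0.056028038587825096
```

View pics/a8.png

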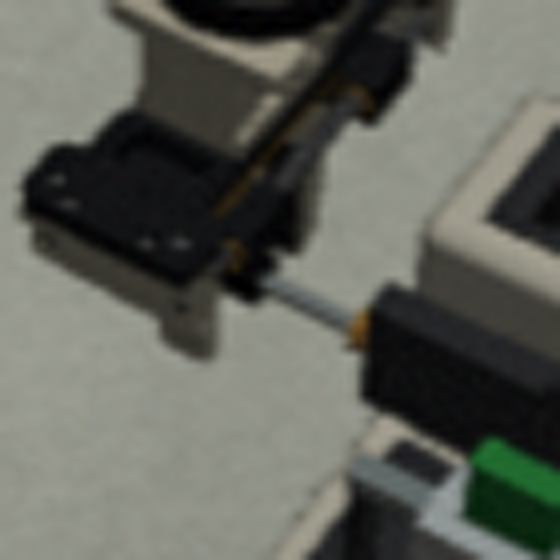

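The knob neck (245,275) sits between the fingers. I'll close at 40 N.

Emit:
{"method": "drive_tool", "body": {
  "increments": [
    [1,0,0,0,0,0,0],
    [1,0,0,0,0,0,0],
    [1,0,0,0,0,0,0],
    [1,0,0,0,0,0,0],
    [1,0,0,0,0,0,0],
    [1,0,0,0,0,0,0],
    [1,0,0,0,0,0,0],
    [1,0,0,0,0,0,0],
    [1,0,0,0,0,0,0]
  ],
  "squeeze": 40
}}

```text
t: 11.68
tool_pos: [0.4685, 0.1649, 0.0985]
orientation: [0.109, -3.14, 0.004]
force: [-0.2, -8.0, 2.8]
opening: 0.0205
```

Emit:
{"method": "drive_tool", "body": {
  "increments": [
    [1,0,-0.06,0,0,0,0],
    [1,-0.15,-0.07,0,0,0,0],
    [1,-0.3,-0.08,0,0,0,0],
    [1,-0.45,-0.09,0,0,0,0],
    [1,-0.6,-0.1,0,0,0,0],
    [1,-0.75,-0.11,0,0,0,0],
    [1,-0.9,-0.12,0,0,0,0],
    [1,-1.05,-0.13,0,0,0,0],
    [1,-1.2,-0.14,0,0,0,0],
    [1,-1.35,-0.15,0,0,0,0],
    [1,-1.5,-0.16,0,0,0,0],
    [1,-1.5,-0.16,0,0,0,0],
    [1,-1.5,-0.16,0,0,0,0],
    [1,-1.5,-0.16,0,0,0,0]
  ]
}}

```text
t: 12.85
tool_pos: [0.432, 0.1619, 0.0985]
orientation: [-0.109, 3.136, -0.001]
force: [9.1, -2.0, -7.0]
opening: 0.0205
```

Run:
```python
from h import *
c=cam('scene');s=robot.read_state();print(s['t'],s['tool_pos'],s['orientation'],s['force'],s['opening'])
b=cv2.cvtColor(c['image'],cv2.COLOR_RGB2BGR)
cv2.imwrite('pics/a9.png',cv2.resize(b[120:190,235:305],None,fx=8,fy=8,interpolation=2))
```

```text
12.9 [0.43204283 0.1619185  0.09852664] [-1.08515523e-01  3.13625568e+00 -1.22989098e-03] [10.05988987 -2.2269866  -6.16415439] 0.020246511735255206
```

View pics/a9.png

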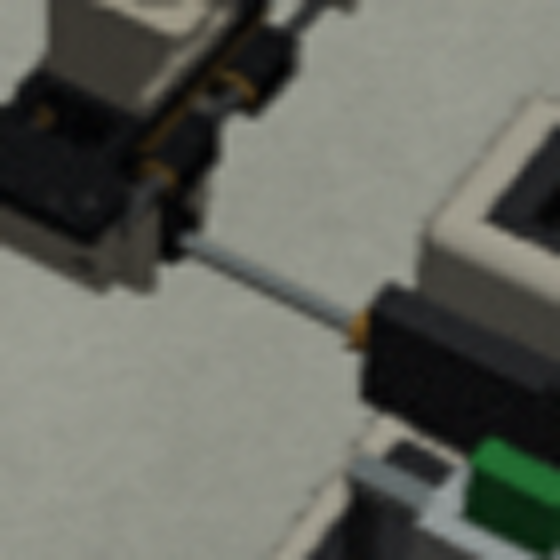

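Emit:
{"method": "drive_tool", "body": {
  "increments": [
    [1,-0.03,0,0,0,0,0],
    [1,-0.06,0,0,0,0,0],
    [1,-0.06,0,0,0,0,0],
    [1,-0.06,0,0,0,0,0],
    [1,-0.06,0,0,0,0,0],
    [1,-0.06,0,0,0,0,0],
    [1,-0.06,0,0,0,0,0]
  ]
}}

```text
t: 13.48
tool_pos: [0.4306, 0.1618, 0.0985]
orientation: [-0.108, 3.136, -0.001]
force: [9.7, -2.5, -6.8]
opening: 0.0203
```

Run:
```python
from h import *
c=cam('scene');s=robot.read_state();print(s['t'],s['tool_pos'],s['force'],s['opening'],s['dq'].round(4))
b=cv2.cvtColor(c['image'],cv2.COLOR_RGB2BGR)
cv2.imwrite('pics/a10.png',cv2.resize(b[120:190,235:305],None,fx=8,fy=8,interpolation=2))
f=lambda x,y:((x+.5)/8-.5+235,(y+.5)/8-.5+120)
P=plane(c,[f(262,281),f(182,237),f(345,326)],.093);print(P,np.linalg.norm(P[0]-P[1]))
r=c['image'].astype(int);sub=r[150:168,255:285];print('redness',(sub[...,0]-sub[...,1]).max(1)); print(sub[...,0]-sub[...,1])
```

```text
13.5333 [0.43064679 0.16182495 0.09854518] [ 9.70710947 -3.05717014 -6.59648724] 0.0208447781501819 [-0.0018  0.0006 -0.0022 -0.0005  0.0008  0.0006]
[[0.479914   0.16569466 0.093     ]
 [0.44306205 0.16436353 0.093     ]
 [0.51723175 0.16730325 0.093     ]] 0.03687598365487306
redness [ 0  0  0 -1 -1 -1 -1  1  6 37 46 28 22 10  1  1  1  0]
[[ 0 -2 -2 -5 -7 -8 -6 -3 -3 -3 -2 -2 -3 -3 -3 -2 -2 -3 -3 -4 -2 -2 -3 -2
  -2 -1 -2 -2 -1 -3]
 [ 0 -1 -1 -3 -1 -4 -7 -6 -5 -2 -2 -2 -2 -1 -1 -2 -3 -1 -2 -2 -2 -3 -3 -2
  -4 -2 -3 -2 -3 -2]
 [ 0 -3 -2 -2 -2 -1 -3 -5 -7 -8 -3 -1 -2 -2 -2 -2 -2 -2 -2 -2 -3  0 -2 -3
  -3 -4 -2 -4 -1 -3]
 [-2 -2 -2 -2 -3 -2 -2 -3 -2 -5 -7 -7 -5 -3 -3 -1 -2 -3 -3 -2 -3 -2 -2 -2
  -3 -3 -2 -2 -3 -3]
 [-2 -1 -2 -3 -3 -3 -1 -1 -1 -2 -4 -5 -7 -7 -6 -3 -3 -4 -2 -2 -3 -1 -2 -2
  -2 -2 -2 -2 -2 -3]
 [-3 -2 -2 -1 -3 -3 -3 -2 -2 -3 -1 -1 -4 -5 -7 -7 -4 -2 -2 -1 -2 -1 -2 -2
  -2 -3 -2 -2 -1 -2]
 [-2 -3 -3 -2 -2 -4 -2 -3 -3 -2 -2 -3 -1 -3 -4 -4 -7 -8 -4 -2 -3 -2 -1 -3
  -3 -3 -2 -2 -1 -1]
 [-2 -3 -3 -2 -3 -2 -3 -3 -2 -2 -2 -3 -2 -3 -2 -2 -2 -5 -7 -7 -4 -2 -3 -3
  -3 -2 -1  1 -1  
[... 253 characters left out ...]
3 -2 -1 -2 16
  46 27  3 -1 -2  0]
 [-3 -3 -3 -2 -2 -2 -2 -2 -2 -1 -3 -2 -2 -3 -1 -1 -1 -3 -2 -2 -3 -2  0 12
  28 20  3  0 -1  1]
 [-2 -2 -3 -3 -2 -3 -3 -2 -1 -3 -2 -3 -2 -3 -2 -1 -2 -2 -2 -2 -2 -2  0  9
  22 18  4  0  0 -1]
 [-1 -2 -3 -2 -2 -2 -2 -2 -2 -2 -1 -3 -4 -2 -2 -3 -3 -2 -2 -2 -4 -3 -1  4
  10 10  0 -1 -1  0]
 [-2 -2 -3 -3 -3 -1 -3 -2 -2 -3 -3 -1 -2 -2 -1 -1 -2 -3 -2 -3 -3 -3 -3 -2
  -1 -2  0 -1  1  0]
 [-4 -1 -2 -2 -2 -2 -3 -3 -3 -2 -1 -1 -1 -3 -2 -2 -3 -2 -2 -3 -3 -4 -1 -3
  -3 -1  0  0 -3  1]
 [-2 -3 -2 -2 -2 -2 -2 -1 -2 -1 -3 -3 -3 -4 -2 -2 -2 -3 -1 -2 -2 -3 -2 -3
  -1 -1  1  0  1  0]
 [-2 -2 -2 -1 -2 -2 -2 -2 -2 -2 -1 -2 -3 -3 -2 -2 -2 -2 -2 -3 -2 -2 -3 -3
  -1 -1 -1 -1  0  0]]
```

View pics/a10.png

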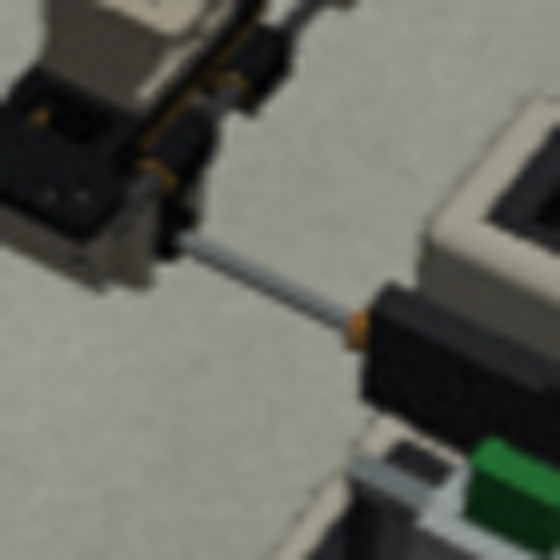

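Run:
```python
from h import *
c=cam('scene');s=robot.read_state();print(s['t'],s['tool_pos'],s['force'],s['opening'])
b=cv2.cvtColor(c['image'],cv2.COLOR_RGB2BGR)
cv2.imwrite('pics/a11.png',cv2.resize(b,(800,600),interpolation=2))
```

```text
13.5833 [0.4306278  0.16179966 0.09853547] [ 9.65986437 -2.34910268 -6.594357  ] 0.020229369126664468
```

View pics/a11.png

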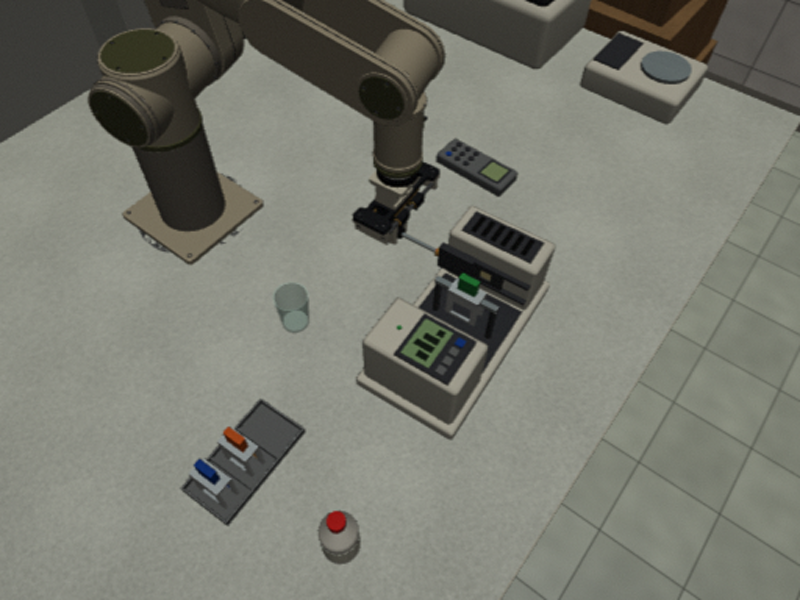

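The holder hangs on the bar at (468,290), the gripper holds the pulled knob near (400,230), and the rest of the scene looks undisturbed. I'm handing in.

```bash
python3 -c "
from plant import robot
print(robot.close_job())"
```

```text
the job is handed in; nothing more can be done
None
```

The green holder is hanging on the sample bar and has been let go. The slide is pulled out to about the red ring, the gripper still holds the knob there, and I handed the job in at about 13.6 s.

- **Green holder:** I lifted it by its grip, lowered it until it touched the bar (about 9 N), then let go. Camera measurements afterwards put its centre within about 2 mm of the middle of the bar. The final picture shows it upright and untouched.
- **Slide:** The gripper moved 38 mm from the shut position and stood still. The spring pulled with about 9.7 N against an expected 10 N. A red tint shows at the bushing's face. The ring is only 1–2 pixels wide in the image, so the travel figure rests on the gripper's movement and the spring force.
- **Knob grip:** The fingers close on the neck with 40 N. They read about 20.5 mm open on a 22 mm neck. Steady side loads of about 2 N sideways and 7 N vertically remain on the wrist, but I saw no slip.
- **Other objects:** The amber and blue filters, beaker, bottle and hand-held meter look undisturbed in the last picture. I checked them by eye only.
- **Measurements that disagreed:** The two cameras and the given dimensions differed by up to about 5 mm at the bushing and 2–3 mm elsewhere. That was within what the task allows.

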